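# Dial a three-figure preset on sprung thumbwheels and enter it

## Task

On the grey preset unit, roll the three thumbwheels so that their top faces show two, five and three dots from left to right, each centred on its index fins, pressing them gently because more than about 11 N damages a wheel. Only when all three are set, press the round button beside them fully down and let it come up again, leaving the wheels set and the other things on the bench undisturbed.

Things in the scene. Friction and masses are not known exactly. Their poses are not given: they have to be found in the camera images.
- preset_unit: Grey case screwed to the bench, fixed; 120 mm deep (its x, away from the robot at yaw 0), 260 wide (its y, to the left), 72 high; origin at the centre of its underside. In its top three black thumbwheels stand in a row along y, and a grey push button to the right of them. Black index fins (7 mm high) left and right of each wheel mark the line of its top. All else on top is under 4 mm high.
- wheel_left_axle (a point): Nominal centre of the left thumbwheel, a point of the case (x 0, y 95, z 60 mm in its frame). Wheel 68 mm in diameter, 28 wide, axle along the case's y: its top is nominally 94 mm above the bench, 22 above the case. The real wheel sits up to 6 mm higher or lower than this point, differently for each wheel and unmeasured: feel for it.
- wheel_middle_axle (a point): Nominal centre of the middle thumbwheel, a point of the case (x 0, y 35, z 60 mm in its frame). Wheel 68 mm in diameter, 28 wide, axle along the case's y: its top is nominally 94 mm above the bench, 22 above the case. The real wheel sits up to 6 mm higher or lower than this point, differently for each wheel and unmeasured: feel for it.
- wheel_right_axle (a point): Nominal centre of the right thumbwheel, a point of the case (x 0, y -25, z 60 mm in its frame). Wheel 68 mm in diameter, 28 wide, axle along the case's y: its top is nominally 94 mm above the bench, 22 above the case. The real wheel sits up to 6 mm higher or lower than this point, differently for each wheel and unmeasured: feel for it.
- wheel_left (a joint): Turn of the left thumbwheel, rad. Six faces with 1 to 6 white dots, as on dice, 60 degrees apart; the face with n dots is at the top at (n - 1) x 1.0472. Grows as the wheel's top moves along the case's +x (away from the robot). Stops at -0.5 and 5.74. The rim is practically smooth; the wheel has no detents and stays where it is left. About 1.8 N along the rim turns it.
- wheel_middle (a joint): Turn of the middle thumbwheel, rad. Six faces with 1 to 6 white dots, as on dice, 60 degrees apart; the face with n dots is at the top at (n - 1) x 1.0472. Grows as the wheel's top moves along the case's +x (away from the robot). Stops at -0.5 and 5.74. Each wheel's axle is sprung: it gives 1 mm straight down per 2.5 N of press, from the first touch on, 10 mm at most, and springs back.
- wheel_right (a joint): Turn of the right thumbwheel, rad. Six faces with 1 to 6 white dots, as on dice, 60 degrees apart; the face with n dots is at the top at (n - 1) x 1.0472. Grows as the wheel's top moves along the case's +x (away from the robot). Stops at -0.5 and 5.74. Friction of a fingertip on a rim is at least half the press. A press of 4.5 to 6 N turns any wheel well; over 11 N damages it.
- enter_button (a joint): Travel of the push button, m: 0 up, 0.006 fully down. It needs 1.5 N to start and 5 N fully down and springs back by itself. A press counts from 0.0045.
- enter_button_top (a point): Centre of the top face of the push button, 28 mm in diameter, on the case at y -95 mm, 90 mm above the bench; it moves straight down. Its black collar (44 mm in diameter) ends 6 mm below the unpressed top.
- puck: Bystander: beige resin cylinder, 30 mm in diameter, 20 mm high, standing behind the case; origin at the centre of its underside. To be left alone.
- tape: Bystander: roll of yellowish tape lying flat to the left of the case, 70 mm in diameter, 18 mm high; origin at the centre of its underside. To be left alone.
- carton_blue: Bystander: small blue carton, 70 x 52 x 89 mm, standing behind the case; origin at the centre of its underside. To be left alone.

How it is judged:
On the way, in this order (a step that is already met when the one before it is completed fails the run):
1. all three wheels show their number, the button still up (value of joint wheel_left between 0.8972 and 1.1972 rad and value of joint wheel_middle between 4.0388 and 4.3388 rad and value of joint wheel_right between 1.9444 and 2.2444 rad and value of joint enter_button below 0.002 m), for 0.2 s.
2. the button is pressed down (value of joint wheel_left between 0.8972 and 1.1972 rad and value of joint wheel_middle between 4.0388 and 4.3388 rad and value of joint wheel_right between 1.9444 and 2.2444 rad and value of joint enter_button above 0.0045 m), for 0.05 s.
At the end, for the whole second after the job is handed in: The wheels stand at rest with 2, 5 and 3 dots on top from left to right (1.047, 4.189 and 2.094 rad), each within 0.15 rad (about 5 mm at the rim); the button has been pressed and is up again (less than 2 mm down) (all of step 1 and velocity of joint wheel_left between -0.05 and 0.05 rad/s and velocity of joint wheel_middle between -0.05 and 0.05 rad/s and velocity of joint wheel_right between -0.05 and 0.05 rad/s); the robot touches nothing.
It fails at once if the left wheel is loaded with more than 11 N (contact force between wheel_left and anything else above 11 N).
It fails at once if the middle wheel is loaded with more than 11 N (contact force between wheel_middle and anything else above 11 N).
It fails at once if the right wheel is loaded with more than 11 N (contact force between wheel_right and anything else above 11 N).
It fails at once if the button is pressed while a wheel does not show its number (value of joint enter_button above 0.003 m and not (value of joint wheel_left between 0.8672 and 1.2272 rad and value of joint wheel_middle between 4.0088 and 4.3688 rad and value of joint wheel_right between 1.9144 and 2.2744 rad)).
It fails at once if a bystander (puck, tape roll or carton) is shifted by more than 20 mm (distance of any of puck, tape, carton_blue from where it was at the start of the episode above 0.02 m).
It also fails if it takes over 69 s, if anything falls off the work surface, if the arm or the gripper's body presses on something with over 40 N, if the wrist force passes 120 N, or if a joint passes its speed limit or range.

## Robot

A 6-joint arm with a two-finger parallel gripper is mounted at the origin on a cart in front of the work surface, level with it; the furniture and walls round the work are solid. World frame = base frame: x ahead of the robot, y to its left, z up, the work surface at z = 0. Lengths are in m, angles in rad, forces in N, time in s.
With the tool pointing down it reaches from about 0.3 to 0.875 m from the base axis. Payload 6.4 kg.
Tool frame: the origin (TCP) lies on the front face of the gripper's body, between the roots of the fingers; the fingertips stand 73 mm ahead of it and the grasp point (between the pads) lies ctrl.pinch_z ahead of it (ctrl.pinch_z is the distance from the TCP to the grasp point, in m); z points along the fingers, x is the direction in which the jaws open and shut, and the axes are right-handed (so a half turn about z gives the same grasp; the last joint's range is limited). The gripper opens to 85 mm and grips with 20 to 120 N. Pads are 22 mm wide; open, the fingers measure 114 mm over their backs; the gripper's body (76 mm by 85 mm) begins 54 mm behind the grasp point. The pads swing forward as they close: fully open they stand 13 mm farther back than shut.
Start: joints at [1.065, 0.181, 1.607, -0, 1.354, -0.206], TCP at [0.17, 0.549, 0.304] pointing down, gripper open.
Joint ranges: [-2.99, 2.99], [-0.89, 2.07], [0.3, 2.58], [-1.14, 4.28], [0, 2.63], [-3.12, 3.12]. Speed limits (rad/s): [2.57, 2.57, 3.01, 3.14, 3.14, 3.14].

## Interface

Orientations are given as a unit quaternion [w, x, y, z].
In Python, from bench import ctrl gives the robot as it stands.
- The arm moves only by the tool move_arm, never from a script. Its argument "rows" is text: rows parted by semicolons, each of 7 numbers parted by spaces: the shift along the tool's x, y, z in cm, then the turn, a rotation vector about the tool's x, y, z in degrees, then the opening, from 0 (shut) to 1 (fully open). In form: x y z rx ry rz grip; .... A call has 1 to 20 rows; each row shifts and turns the commanded pose from where the row before left it, along the tool's axes as they then stand; what a row does not reach is not made up. A row lasts 1/10 s, in which the tool goes at most 50 mm and 8.59 degrees, less where a joint would pass 70% of its speed; a pose out of reach is approached as far as the arm can. A call with a gripper value outside its range is refused whole. The fingers move at their own pace and stop on an object; the grip force is fixed at half the most. Time passes only in rows, so rows that do not move let the fingers close. It gives the time, the measured TCP pose, the force and the opening at its end, in the units of the state.
- ctrl.get_obs(): the state, without advancing time (a new reading comes with each control period).
- ctrl.camera(name): name is "scene" or "top" or "wrist"; returns a dict with "color" (384x512x3 uint8, blue, green, red), "fx", "fy", "cx", "cy" (pixels), "k1" (the pictures are not rectified: a ray, as slopes to the right and down, at radius r is drawn at 1 + k1 r^2 times it, then the intrinsics apply), "rvec" (rotation vector, rad) and "tvec" (3), from world to camera coordinates, as OpenCV has them. Camera axes: x right, y down, z forward; pixel columns grow to the right and rows downward; lengths in m; the calibration is good to about 2 mm. A picture is of the moment at which its call begins. There is no depth.
- ctrl.hand_in(): hands the job in, once; it reports no verdict.
Trained networks look in the newest picture that a camera, given by its name, has taken for a name from the list of things; names that differ only in an ending like _2 or _b are one class to them, and where a whole thing is asked for, a point or a joint stands for the part that bears it (a point fixed in the world has none). Each returns a list of dicts, best first, with "confidence" (0 to 1); they miss things now and then, are a little off and sometimes report something else, mostly with a low value. They report only what shows in the picture. A call takes as long as a camera call.
- ctrl.look_for(camera, query): "bbox" ([left, top, right, bottom] in pixels, round what is visible of it).
- ctrl.trace(camera, query): "region" (384x512 bool, what is visible of it) and "bbox" ([left, top, right, bottom] in pixels, round what is visible of it).
The state is a dict: "time_s": time; "q": joint angles; "dq": joint speeds; "joint_efforts": joint torques, N m; "eef_pos": TCP position; "eef_rot": TCP orientation; "wrist_force": force on the tool from outside, world axes, zero at the start; "torque": the same for the moment, N m; "opening": opening from 0.0 (shut) to 1.0 (fully open).
Only numpy, scipy, OpenCV 4.12 (cv2) and the standard library are available. Lean on these libraries where they do the work, as an engineer would, in place of code of your own. Each camera call takes 0.05 s, during which the arm holds its last target.

## Working session

There is one attempt and no reset: what is moved stays moved. The work goes in short steps, Python scripts to look and compute and a tool call to move; the robot and the scene stay as the last step left them, time stands still between calls to the robot, and variables do not carry over. Pictures are saved under pics/ and viewed, and the job is handed in when it is done.

Besides the shell and the picture viewer there is one more tool, called after ">>>" as name(argument=value, ...), one argument or row to a line, values as JSON. move_arm: Moves the arm, as the interface text tells. Its arguments: {"type":"object","properties":{"rows":{"type":"string"}},"required":["rows"]}

```bash
ls; mkdir -p pics; python3 - <<'E'
from bench import ctrl
import cv2
o=ctrl.get_obs(); print({k:(o[k]) for k in o}); print(ctrl.pinch_z)
for n in ("scene","top","wrist"):
    c=ctrl.camera(n); cv2.imwrite(f"pics/{n}0.png",c["color"]); print(n,c["fx"],c["fy"],c["cx"],c["cy"],c["k1"],c["rvec"],c["tvec"])
E
```

```text
pics
{'time_s': 0.0, 'q': array([ 1.06469745e+00,  1.81558321e-01,  1.60797712e+00, -4.91565842e-05,
        1.35383457e+00, -2.06313375e-01]), 'dq': array([ 1.09281910e-03, -2.27713435e-04, -4.90269120e-04,  1.32984559e-03,
        7.63159814e-07, -1.66100446e-03]), 'joint_efforts': array([ 3.15434263e-03, -4.44868898e+01, -3.51344633e+01,  7.00686451e-05,
        9.12512565e-03,  3.40246316e-06]), 'eef_pos': array([0.16959778, 0.54897414, 0.30298927]), 'eef_rot': array([ 3.91632703e-04,  8.04768323e-01,  5.93588372e-01, -7.98092294e-04]), 'wrist_force': array([-0.05803177,  0.40441496,  0.70675384]), 'torque': array([-0.01154544,  0.023206  , -0.02019577]), 'opening': 0.9995293713925809}
0.0539
scene 407.76282268945573 407.76282268945573 261.43103834332163 198.70626045239743 0.024615606140435575 [ 2.11712614 -0.60103936  0.28358485] [-0.4979269   0.27219671  0.68683477]
top 375.9782144094982 375.9782144094982 252.99295326130257 192.91970550514193 0.00027083106873644115 [ 2.12438035 -2.15964768  0.10149074] [0.03442175 0.59459441 0.87794165]
wrist 293.4259086841138 293.4259086841138 250.0790065097329 187.1162911884963 -0.048513689338209924 [-2.33892921 -1.72630319 -0.23901761] [-0.57341117 -0.03579379  0.379084  ]
```

View pics/scene0.png

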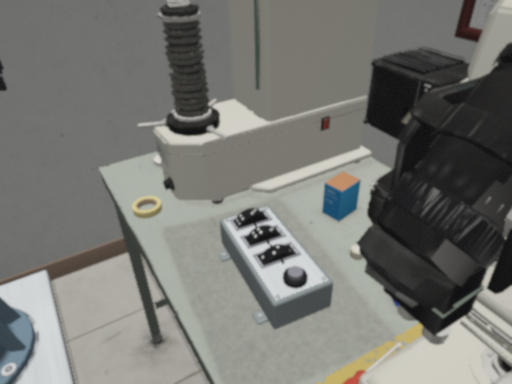

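View pics/top0.png

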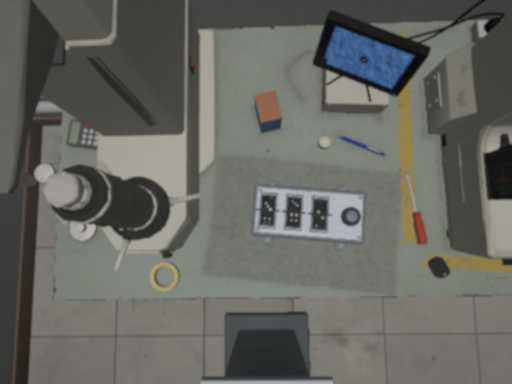

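View pics/wrist0.png

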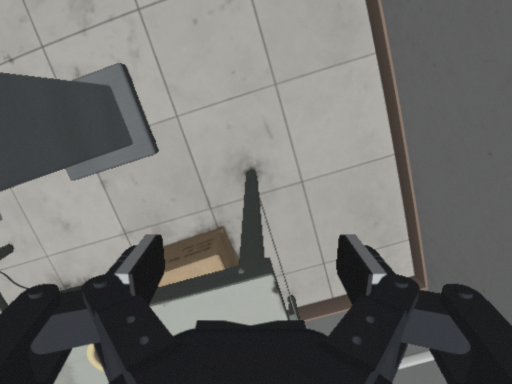

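```bash
cat > h.py <<'E'
from bench import ctrl
import numpy as np, cv2
from scipy.spatial.transform import Rotation as R
def cam(n,save=None):
    c=ctrl.camera(n)
    if save: cv2.imwrite(f"pics/{save}.png",c["color"])
    return c
def K(c): return np.array([[c["fx"],0,c["cx"]],[0,c["fy"],c["cy"]],[0,0,1.]])
def D(c): return np.array([c["k1"],0,0,0,0.])
def proj(c,P): return cv2.projectPoints(np.asarray(P,float).reshape(-1,3),np.array(c["rvec"]),np.array(c["tvec"]),K(c),D(c))[0][:,0]
def back(c,uv,z):
    uv=np.asarray(uv,float).reshape(-1,1,2)
    n=cv2.undistortPoints(uv,K(c),D(c))[:,0]
    Rm=cv2.Rodrigues(np.array(c["rvec"]))[0]; C=-Rm.T@np.array(c["tvec"])
    d=np.c_[n,np.ones(len(n))]@Rm
    return C+d*((z-C[2])/d[:,2])[:,None]
E
python3 - <<'E'
from h import *
c=cam("top")
im=c["color"]; cv2.imwrite("pics/topz.png",cv2.resize(im[160:260,220:400],None,fx=4.4,fy=4.4,interpolation=cv2.INTER_CUBIC))
for q in ["preset_unit","enter_button","enter_button_top","wheel_left","wheel_left_axle","wheel_middle","wheel_right","puck","tape","carton_blue"]:
    r=ctrl.look_for("top",q); print(q,[(np.round(x["bbox"],1),round(x["confidence"],2)) for x in r[:3]])
for q,z in [("preset_unit",.072),("enter_button",.09)]:
    t=ctrl.trace("top",q)[0]; m=t["region"].astype(np.uint8)
    cs=max(cv2.findContours(m,0,2)[0],key=cv2.contourArea); b=cv2.boxPoints(cv2.minAreaRect(cs)); print(q,b,back(c,b,z))
r=cv2.Rodrigues(np.array(c["rvec"]))[0]; print(-r.T@c["tvec"],r)
c=cam("scene"); cv2.imwrite("pics/scz.png",cv2.resize(c["color"][190:340,200:350],None,fx=4,fy=4,interpolation=cv2.INTER_CUBIC))
r=cv2.Rodrigues(np.array(c["rvec"]))[0]; print(-r.T@c["tvec"])
E
```

```text
preset_unit [(array([253.2, 182.9, 366.2, 248.6]), 0.76)]
enter_button [(array([250.5, 184.1, 368.5, 247.9]), 0.34)]
enter_button_top []
wheel_left [(array([260.9, 197.3, 272.8, 226.6]), 0.62)]
wheel_left_axle [(array([251.3, 184. , 367.4, 249.1]), 0.61)]
wheel_middle [(array([286.5, 197.3, 303.1, 224.9]), 0.7)]
wheel_right [(array([312.8, 200.5, 323.7, 223.9]), 0.76)]
puck [(array([318.4, 136.7, 325.7, 145.4]), 0.65)]
tape [(array([148. , 259.8, 180.4, 289.5]), 0.55), (array([288.3, 198.1, 302.4, 225.9]), 0.16)]
carton_blue [(array([253.2,  92. , 283.9, 134.4]), 0.77)]
preset_unit [[248.31131 241.54614]
 [253.4949  178.47903]
 [367.21976 187.8263 ]
 [362.03616 250.8934 ]] [[ 0.47788554  0.03604566  0.072     ]
 [ 0.62501615  0.02192465  0.072     ]
 [ 0.5977872  -0.24227354  0.072     ]
 [ 0.45304247 -0.22301677  0.072     ]]
enter_button [[346. 211.]
 [355. 211.]
 [355. 220.]
 [346. 220.]] [[ 0.5433385  -0.18698629  0.09      ]
 [ 0.54299648 -0.20719486  0.09      ]
 [ 0.52267221 -0.20621669  0.09      ]
 [ 0.52299781 -0.18606729  0.09      ]]
[ 0.48025996 -0.00260456  0.94596644] [[-0.0144617  -0.9993897  -0.03179748]
 [-0.99200323  0.01832794 -0.12487466]
 [ 0.12538123  0.0297373  -0.99166287]]
[ 0.22876441 -0.6090531   0.60867513]
```

View pics/topz.png

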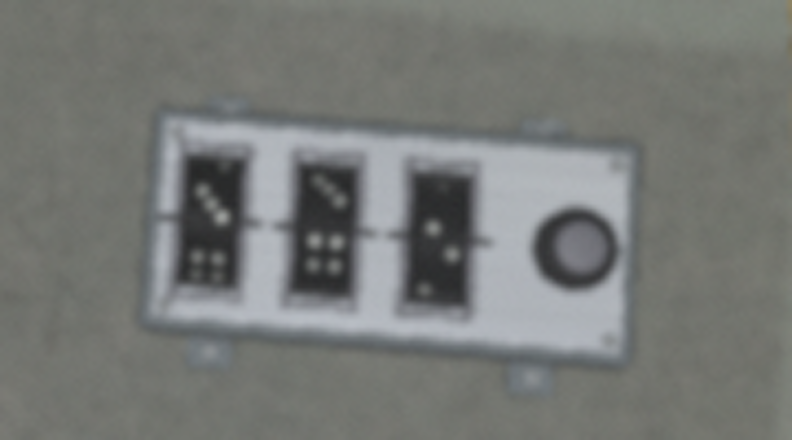

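View pics/scz.png

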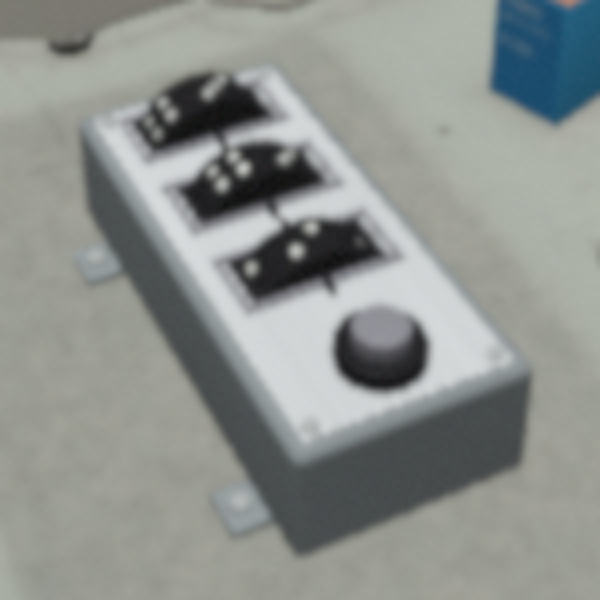

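```bash
cat >> h.py <<'E'
def Rw(q): return R.from_quat([q[1],q[2],q[3],q[0]])
def to_tool(target,yaw_x,o=None):
    """shift in tool axes (cm) of current pose and tool rotvec (deg) to point down with tool x at heading yaw_x (rad)"""
    o=o or ctrl.get_obs(); r=Rw(o["eef_rot"])
    d=r.inv().apply(np.asarray(target)-o["eef_pos"])*100
    c,s=np.cos(yaw_x),np.sin(yaw_x)
    G=R.from_matrix(np.array([[c,s,0],[s,-c,0],[0,0,-1.]]))
    return d,np.degrees((r.inv()*G).as_rotvec())
E
python3 - <<'E'
from h import *
c=cam("wrist"); o=ctrl.get_obs(); r=Rw(o["eef_rot"])
Rc=cv2.Rodrigues(np.array(c["rvec"]))[0]; C=-Rc.T@c["tvec"]
print(r.inv().apply(C-o["eef_pos"])); print((Rc@r.as_matrix()))
print(to_tool([.46,-.08,.36],np.pi/2-.103))
E
```

```text
[-0.00053681 -0.06978633 -0.07004438]
[[ 9.99999767e-01 -4.05029770e-04  5.49220906e-04]
 [ 5.40372434e-04  9.61494815e-01 -2.74822539e-01]
 [-4.16761744e-04  2.74822771e-01  9.61494810e-01]]
(array([-51.5565767 ,  46.31323004,  -5.61086851]), array([-1.90299954e-04,  1.06533224e-03, -1.12788388e+01]))
```

```bash
python3 - <<'E'
from h import *
c=cam("top"); s=cam("scene")
for z in (0,.1,.2,.3,.4):
    print(z,np.round(back(c,[(150,207),(75,190),(200,198),(120,262),(165,252),(130,240)],z)[:,:2],3).tolist())
    print(' sc',np.round(back(s,[(190,120),(185,30),(217,201),(140,124),(167,188)],z)[:,:2],3).tolist())
E
```

```text
0 [[0.569, 0.289], [0.616, 0.485], [0.589, 0.161], [0.431, 0.362], [0.455, 0.249], [0.486, 0.338]]
 sc [[0.699, 0.689], [1.203, 1.954], [0.561, 0.187], [0.538, 0.756], [0.473, 0.315]]
0.1 [[0.559, 0.258], [0.602, 0.433], [0.578, 0.144], [0.437, 0.323], [0.457, 0.222], [0.485, 0.302]]
 sc [[0.622, 0.476], [1.043, 1.533], [0.506, 0.056], [0.487, 0.531], [0.433, 0.163]]
0.2 [[0.55, 0.227], [0.587, 0.382], [0.566, 0.126], [0.442, 0.285], [0.46, 0.195], [0.485, 0.266]]
 sc [[0.545, 0.263], [0.883, 1.112], [0.452, -0.074], [0.436, 0.307], [0.393, 0.011]]
0.3 [[0.541, 0.196], [0.573, 0.33], [0.555, 0.109], [0.447, 0.246], [0.463, 0.169], [0.484, 0.23]]
 sc [[0.467, 0.049], [0.723, 0.691], [0.397, -0.205], [0.385, 0.083], [0.353, -0.14]]
0.4 [[0.531, 0.166], [0.559, 0.279], [0.543, 0.092], [0.452, 0.208], [0.466, 0.142], [0.483, 0.194]]
 sc [[0.39, -0.164], [0.563, 0.27], [0.343, -0.336], [0.335, -0.141], [0.313, -0.292]]
```

```bash
python3 - <<'E'
from h import *
a=cv2.imread("pics/top0.png")[100:300,0:260]; b=cv2.imread("pics/scene0.png")[0:220,90:400]
cv2.imwrite("pics/a.png",cv2.resize(a,None,fx=2.9,fy=2.9)); cv2.imwrite("pics/b.png",cv2.resize(b,None,fx=2.5,fy=2.5))
E
```

```text
(no output)
```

View pics/a.png

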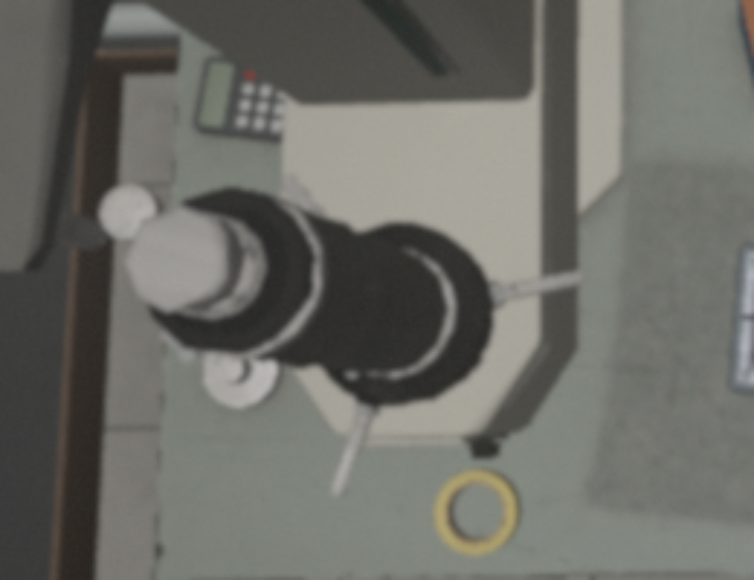

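View pics/b.png

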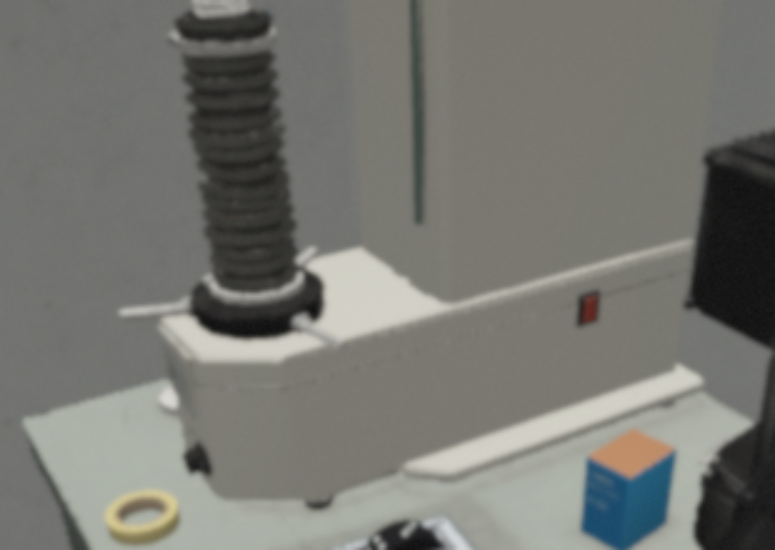

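>>> move_arm(
  rows="-1 0 -1 0 0 -5 1; -2 0.5 -1.5 0 0 -6.3 1; -4 1.5 -1 0 0 0 1; -4 1.5 -1 0 0 0 1; -4 1.5 -1 0 0 0 1; -4 1.5 -0.5 0 0 0 1; -4 1.5 0 0 0 0 1; -4 1.5 0 0 0 0 1; -4 1.5 0 0 0 0 1; -4 1.5 0 0 0 0 1; -4 1.5 0 0 0 0 1; -3.2 3.9 0 0 0 0 1; -3.2 3.9 0 0 0 0 1; -3.2 3.9 0 0 0 0 1; -3.2 3.9 0 0 0 0 1; -3.2 3.9 0 0 0 0 1; -3.2 3.9 0 0 0 0 1; -3.2 3.9 0 0 0 0 1; 0 0 0 0 0 0 1; 0 0 0 0 0 0 1",
)

```text
time_s: 3.0
eef_pos: [0.5116, -0.1021, 0.3628]
eef_rot: [-0.001, 0.743, 0.669, -0.0]
wrist_force: [0.2, 0.6, 0.1]
opening: 0.999
```

```bash
python3 - <<'E'
from h import *
o=ctrl.get_obs();print(o["time_s"],o["eef_pos"],o["eef_rot"],o["wrist_force"])
c=cam("wrist"); cv2.imwrite("pics/w1.png",cv2.resize(c["color"],(768,576),interpolation=cv2.INTER_CUBIC))
E
```

```text
3.0 [ 0.51156341 -0.10208713  0.36278052] [-1.20551749e-03  7.42961701e-01  6.69332708e-01 -4.27574745e-04] [0.15706534 0.58485644 0.05012778]
```

View pics/w1.png

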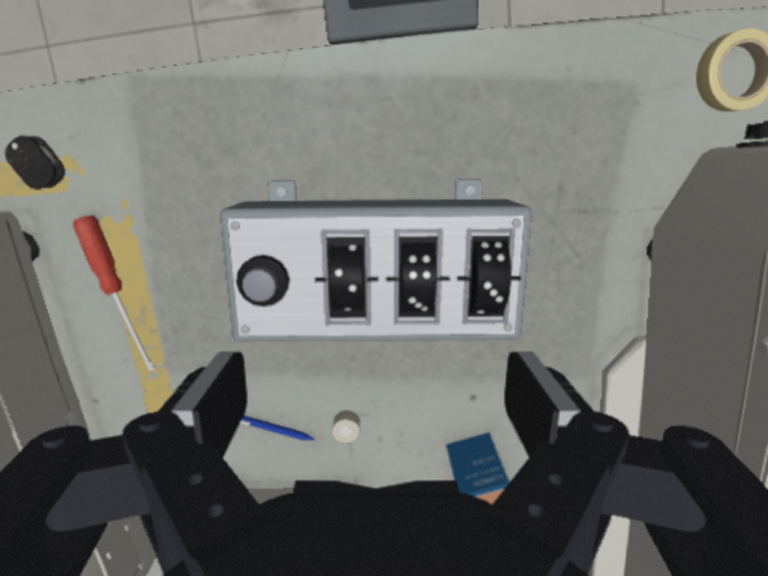

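```bash
python3 - <<'E'
from h import *
from scipy.optimize import least_squares
c=cam("wrist"); t=cam("top"); s=cam("scene")
# (case pt, pixel) wrist 768 scale
W=[((0,-.095,.084),(262.5,280.5)),((0,.065,.079),(454,278.5)),((0,.005,.079),(382,279)),((0,-.055,.079),(320,279)),
 ((.06,-.13,.072),(234,338)),((.06,.13,.072),(521,338)),((-.06,.13,.072),(530,210)),((-.06,-.13,.072),(223,210))]
T=[((0,-.095,.084),(220+575/4.4,160+249/4.4)),((.06,.13,.072),(220+159/4.4,160+112/4.4)),((.06,-.13,.072),(220+637/4.4,160+147/4.4))]
def wp(p,P):
    cc,ss=np.cos(p[2]),np.sin(p[2]); P=np.asarray(P)
    return np.c_[p[0]+cc*P[:,0]-ss*P[:,1],p[1]+ss*P[:,0]+cc*P[:,1],P[:,2]]
def res(p,L,c,k): return (proj(c,wp(p,[a for a,_ in L]))-np.array([b for _,b in L])/k)
for L,cm,k in ((W,c,1.5),(T,t,1.)):
    r=least_squares(lambda p:res(p,L,cm,k).ravel(),[.54,-.1,-.1],loss="soft_l1"); print(r.x); print(np.round(res(r.x,L,cm,k),1).tolist())
r=least_squares(lambda p:np.r_[res(p,W,c,1.5).ravel(),res(p,T,t,1).ravel()],[.54,-.1,-.1],loss="soft_l1"); p=r.x;print(p)
np.save("case.npy",p)
for cm,n in((c,"ow"),(s,"os"),(t,"ot")):
    im=cv2.resize(cm["color"],None,fx=1.5,fy=1.5,interpolation=cv2.INTER_CUBIC)
    for L in ([(x*.06,y*.13,z) for z in (.072,) for x,y in((-1,-1),(1,-1),(1,1),(-1,1))],[(x*.06,y*.13,z) for z in (0,) for x,y in((-1,-1),(1,-1),(1,1),(-1,1))],
       [(0,.125,.079),(0,-.055,.079)],[(.022*np.cos(a),-.095+.022*np.sin(a),.084) for a in np.arange(0,6.3,.3)],[(.014*np.cos(a),-.095+.014*np.sin(a),.09) for a in np.arange(0,6.3,.3)]):
        q=((proj(cm,wp(p,L))+.5)*1.5-.5)
        cv2.polylines(im,[np.round(q*16).astype(int)],True,(0,0,255),1,cv2.LINE_AA,4)
    cv2.imwrite(f"pics/{n}.png",im[:,:])
for n,y in(("L",.095),("M",.035),("R",-.025),("B",-.095)): print(n,wp(p,[(0,y,.094)]))
E
```

```text
[ 0.54066316 -0.10301284 -0.101479  ]
[[0.0, 0.2], [0.5, 0.3], [0.8, 0.1], [-5.7, 0.1], [-1.5, 2.5], [1.0, 2.3], [3.7, -2.5], [-2.8, -2.3]]
[ 0.53761494 -0.10382769 -0.08815686]
[[0.1, 0.7], [-1.9, -0.2], [1.1, -0.5]]
[ 0.54036226 -0.10312953 -0.10025002]
L [[ 0.54987007 -0.00860651  0.094     ]]
M [[ 0.54386514 -0.06830526  0.094     ]]
R [[ 0.53786021 -0.12800401  0.094     ]]
B [[ 0.53085445 -0.19765255  0.094     ]]
```

View pics/ow.png

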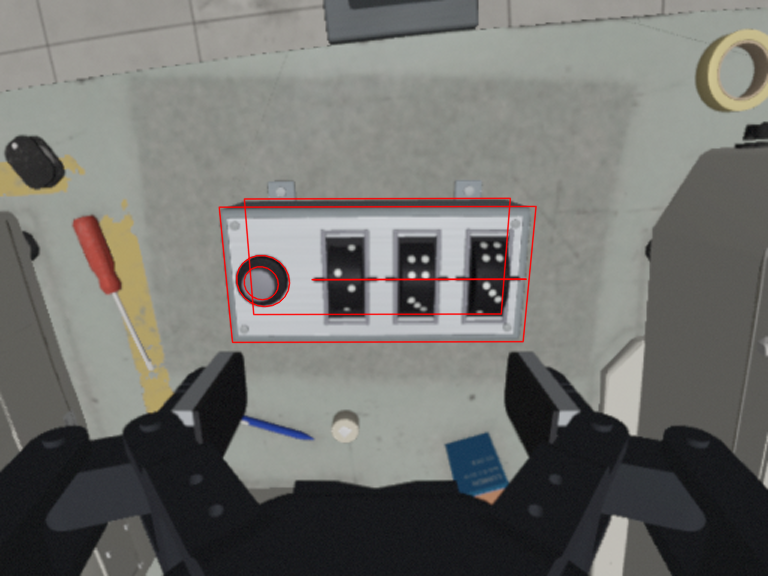

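View pics/os.png

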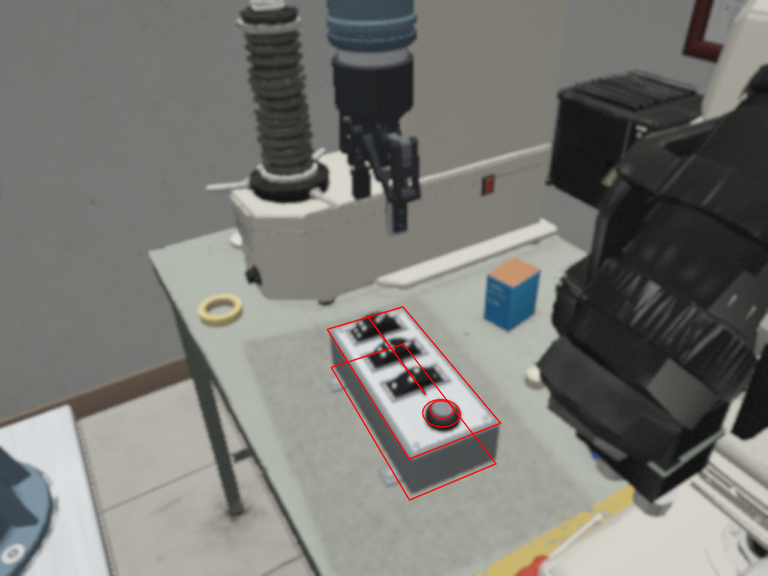

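```bash
cat >> h.py <<'E'
p=np.array([.5405,-.1030,-.101])
cy,sy=np.cos(p[2]),np.sin(p[2])
def c2w(P): P=np.atleast_2d(P); return np.c_[p[0]+cy*P[:,0]-sy*P[:,1],p[1]+sy*P[:,0]+cy*P[:,1],P[:,2]]
def w2c(P): P=np.atleast_2d(P)-[p[0],p[1],0]; return np.c_[cy*P[:,0]+sy*P[:,1],-sy*P[:,0]+cy*P[:,1],P[:,2]]
YW={"L":.095,"M":.035,"R":-.025}
def dots(c,k,ztop=.094,thr=120):
    y0=YW[k]; za=ztop-.034
    q=proj(c,c2w([(x,y,.075 if abs(x)>.02 else ztop) for x in(-.031,0,.031) for y in (y0-.013,y0+.013)]))
    a=np.floor(q.min(0)).astype(int);b=np.ceil(q.max(0)).astype(int)
    g=cv2.cvtColor(c["color"],cv2.COLOR_BGR2GRAY)[a[1]:b[1]+1,a[0]:b[0]+1]
    S=6; G=cv2.resize(g,None,fx=S,fy=S,interpolation=cv2.INTER_CUBIC)
    n,l,st,ce=cv2.connectedComponentsWithStats((G>thr).astype(np.uint8))
    o=w2c(back(c,[(0,0)],0)*0+(-cv2.Rodrigues(np.array(c["rvec"]))[0].T@np.array(c["tvec"])))[0]
    out=[]
    for i in range(1,n):
        if st[i,4]<15: continue
        uv=(ce[i]+.5)/S-.5+a
        e=w2c(back(c,[uv],0))[0]; d=e-o
        A=d[0]**2+d[2]**2; B=2*(o[0]*d[0]+(o[2]-za)*d[2]); C=o[0]**2+(o[2]-za)**2-.034**2
        D_=B*B-4*A*C
        if D_<0: continue
        t=(-B-np.sqrt(D_))/2/A; P=o+t*d
        if abs(P[1]-y0)<.0135: out.append((round(float(np.arctan2(P[0],P[2]-za)),3),round(float((P[1]-y0)*1000),1),int(st[i,4])))
    return sorted(out)
def tcp_case(o=None):
    o=o or ctrl.get_obs(); return w2c(o["eef_pos"])[0]*1000
def state():
    o=ctrl.get_obs(); print("t",round(o["time_s"],2),"case mm",np.round(tcp_case(o),2),"F",np.round(o["wrist_force"],2),"rot",np.round(to_tool([0,0,0],np.pi/2+p[2],o)[1],2),"op",round(o["opening"],2))
E
python3 - <<'E'
from h import *
c=cam("wrist"); state()
for k in "LMR": print(k,dots(c,k))
E
```

```text
t 3.25 case mm [-2.9750e+01 -2.7000e-01  3.6464e+02] F [ 0.03 -0.2   0.01] rot [ 0.07  0.02 -0.02] op 1.0
L [(-1.016, 3.3, 345), (-1.015, -7.8, 344), (-0.679, 13.0, 1628), (-0.64, 3.3, 605), (-0.639, -7.6, 613), (0.027, -7.5, 677), (0.22, -1.9, 610), (0.413, 3.6, 506)]
M [(-0.619, 13.4, 1104), (-0.608, 3.1, 610), (-0.607, -7.8, 616), (-0.225, 3.2, 825), (-0.224, -7.8, 823), (0.439, -7.6, 475), (0.618, -2.2, 396), (0.805, 3.4, 244)]
R [(-0.937, 3.5, 406), (-0.28, -7.1, 771), (0.088, 3.8, 631)]
```

>>> move_arm(
  rows="-0.7 0.5 2 0 0 0 0; -0.7 0.5 3 0 0 0 0; -0.7 0.5 3 0 0 0 0; -0.6 0.4 3 0 0 0 0; 0 0.1 3 0 0 0 0; 0 0 2 0 0 0 0; 0 0 1 0 0 0 0; 0 0 0.5 0 0 0 0; 0 0 0 0 0 0 0; 0 0 0 0 0 0 0; 0 0 0 0 0 0 0",
)

```text
time_s: 4.35
eef_pos: [0.5292, -0.1304, 0.1902]
eef_rot: [0.001, 0.742, 0.67, 0.0]
wrist_force: [-0.8, -0.1, 0.2]
opening: -0.005
```

```bash
python3 - <<'E'
from h import *
state()
c=cam("wrist"); cv2.imwrite("pics/w2.png",c["color"])
c=cam("scene"); cv2.imwrite("pics/s2.png",cv2.resize(c["color"][130:340,180:390],None,fx=2.8,fy=2.8)); state()
E
```

```text
t 4.35 case mm [ -8.5  -28.42 190.24] F [-0.83 -0.09  0.17] rot [ 0.13  0.05 -0.08] op -0.0
t 4.45 case mm [ -8.75 -28.39 189.83] F [ 0.03 -0.4  -0.11] rot [ 0.09  0.03 -0.09] op 0.0
```

View pics/w2.png

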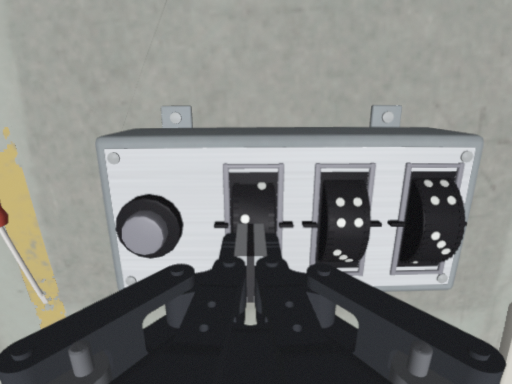

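View pics/s2.png

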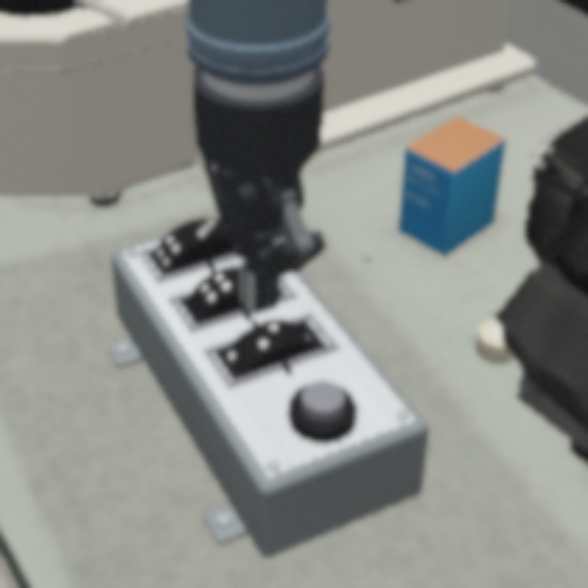

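>>> move_arm(
  rows="0 0 0.5 0 0 0 0; 0 0 0.5 0 0 0 0; 0 0 0.4 0 0 0 0; 0 0 0.15 0 0 0 0; 0 0 0 0 0 0 0; 0 0 0 0 0 0 0; 0 0 0 0 0 0 0",
)

```text
time_s: 5.15
eef_pos: [0.5286, -0.1302, 0.1736]
eef_rot: [0.0, 0.742, 0.67, 0.0]
wrist_force: [-0.7, 0.1, 0.0]
opening: -0.0
```

```bash
python3 - <<'E'
from h import *
state()
E
```

```text
t 5.15 case mm [ -9.06 -28.3  173.56] F [-0.67  0.15  0.02] rot [ 0.02  0.01 -0.09] op -0.0
```

>>> move_arm(
  rows="0 0 0.1 0 0 0 0; 0 0 0.1 0 0 0 0; 0 0 0 0 0 0 0; 0 0 0 0 0 0 0; 0 0 0 0 0 0 0",
)

```text
time_s: 5.65
eef_pos: [0.5285, -0.1302, 0.1714]
eef_rot: [0.0, 0.742, 0.67, 0.0]
wrist_force: [0.3, -0.8, -0.5]
opening: 0.002
```

>>> move_arm(
  rows="0 0 0.05 0 0 0 0; 0 0 0.05 0 0 0 0; 0 0 0 0 0 0 0; 0 0 0 0 0 0 0; 0 0 0 0 0 0 0",
)

```text
time_s: 6.15
eef_pos: [0.5285, -0.1302, 0.1704]
eef_rot: [0.0, 0.742, 0.67, 0.0]
wrist_force: [-1.0, -0.3, -0.7]
opening: -0.001
```

>>> move_arm(
  rows="0 0 0.05 0 0 0 0; 0 0 0.05 0 0 0 0; 0 0 0.05 0 0 0 0; 0 0 0 0 0 0 0; 0 0 0 0 0 0 0",
)

```text
time_s: 6.65
eef_pos: [0.5285, -0.1302, 0.1689]
eef_rot: [-0.0, 0.742, 0.67, -0.0]
wrist_force: [0.3, 0.6, 0.6]
opening: 0.001
```

>>> move_arm(
  rows="0 0 0.05 0 0 0 0; 0 0 0.05 0 0 0 0; 0 0 0 0 0 0 0; 0 0 0 0 0 0 0",
)

```text
time_s: 7.05
eef_pos: [0.5285, -0.1302, 0.1679]
eef_rot: [-0.0, 0.742, 0.67, -0.0]
wrist_force: [0.2, 0.2, -0.3]
opening: -0.002
```

>>> move_arm(
  rows="0 0 0.05 0 0 0 0; 0 0 0.05 0 0 0 0; 0 0 0 0 0 0 0; 0 0 0 0 0 0 0",
)

```text
time_s: 7.45
eef_pos: [0.5285, -0.1302, 0.1669]
eef_rot: [0.0, 0.742, 0.67, -0.0]
wrist_force: [-0.9, -0.3, -0.5]
opening: -0.002
```

>>> move_arm(
  rows="0 0 0.05 0 0 0 0; 0 0 0.05 0 0 0 0; 0 0 0 0 0 0 0; 0 0 0 0 0 0 0",
)

```text
time_s: 7.85
eef_pos: [0.5285, -0.1302, 0.1659]
eef_rot: [-0.0, 0.742, 0.67, -0.0]
wrist_force: [0.7, -0.7, -0.1]
opening: 0.0
```

>>> move_arm(
  rows="0 0 0.05 0 0 0 0; 0 0 0.05 0 0 0 0; 0 0 0 0 0 0 0; 0 0 0 0 0 0 0",
)

```text
time_s: 8.25
eef_pos: [0.5285, -0.1302, 0.1649]
eef_rot: [-0.0, 0.742, 0.67, -0.0]
wrist_force: [0.7, 0.0, 0.0]
opening: -0.001
```

>>> move_arm(
  rows="0 0 0.05 0 0 0 0; 0 0 0.05 0 0 0 0; 0 0 0 0 0 0 0; 0 0 0 0 0 0 0",
)

```text
time_s: 8.65
eef_pos: [0.5285, -0.1302, 0.1638]
eef_rot: [-0.0, 0.742, 0.67, -0.0]
wrist_force: [0.4, -1.1, 0.3]
opening: 0.003
```

>>> move_arm(
  rows="0 0 0.05 0 0 0 0; 0 0 0.05 0 0 0 0; 0 0 0 0 0 0 0; 0 0 0 0 0 0 0",
)

```text
time_s: 9.05
eef_pos: [0.5285, -0.1302, 0.1629]
eef_rot: [-0.0, 0.742, 0.67, 0.0]
wrist_force: [-0.1, -0.8, 0.2]
opening: 0.002
```

>>> move_arm(
  rows="0 0 0.05 0 0 0 0; 0 0 0.05 0 0 0 0; 0 0 0 0 0 0 0; 0 0 0 0 0 0 0",
)

```text
time_s: 9.45
eef_pos: [0.5285, -0.1302, 0.1619]
eef_rot: [-0.0, 0.742, 0.67, -0.0]
wrist_force: [0.7, 0.1, 1.0]
opening: -0.0
```

>>> move_arm(
  rows="0 0 0.05 0 0 0 0; 0 0 0.05 0 0 0 0; 0 0 0 0 0 0 0; 0 0 0 0 0 0 0",
)

```text
time_s: 9.85
eef_pos: [0.5285, -0.1302, 0.1609]
eef_rot: [-0.0, 0.742, 0.67, -0.0]
wrist_force: [0.3, 0.0, 0.4]
opening: 0.003
```

```bash
python3 - <<'E'
from h import *
for i in range(5):
    c=cam("wrist"); state()
cv2.imwrite("pics/w3.png",c["color"][130:330,130:400])
E
```

```text
t 9.9 case mm [ -9.2  -28.27 160.89] F [-0.41 -0.88  0.3 ] rot [ 0.    0.   -0.09] op 0.0
t 9.95 case mm [ -9.2  -28.24 160.9 ] F [ 0.19 -0.73  0.16] rot [-0.    0.   -0.09] op 0.0
t 10.0 case mm [ -9.19 -28.26 160.9 ] F [0.86 0.36 0.27] rot [ 0.   -0.   -0.09] op 0.0
t 10.05 case mm [ -9.19 -28.25 160.91] F [0.39 0.34 1.47] rot [ 0.   -0.   -0.09] op -0.0
t 10.1 case mm [ -9.2  -28.25 160.91] F [ 0.05 -0.04  0.49] rot [ 0.    0.   -0.09] op 0.0
```

View pics/w3.png

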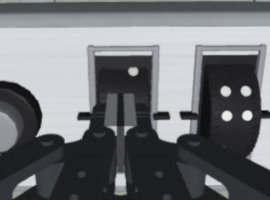

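>>> move_arm(
  rows="0 0 0.05 0 0 0 0; 0 0 0.05 0 0 0 0; 0 0 0 0 0 0 0; 0 0 0 0 0 0 0",
)

```text
time_s: 10.5
eef_pos: [0.5285, -0.1302, 0.16]
eef_rot: [0.0, 0.742, 0.67, 0.0]
wrist_force: [0.8, -0.1, 1.1]
opening: 0.001
```

```bash
cat >> h.py <<'E'
def force(n=4):
    F=[]
    for i in range(n): ctrl.camera("top"); F.append(ctrl.get_obs()["wrist_force"])
    F=np.array(F); print("Fmean",np.round(F.mean(0),2),"sd",np.round(F.std(0),2)); state()
E
python3 -c "
from h import *
force()"
```

```text
Fmean [0.02 0.12 0.8 ] sd [0.24 0.68 0.3 ]
t 10.7 case mm [ -9.14 -28.28 159.96] F [0.36 0.91 0.32] rot [ 0.01  0.   -0.09] op 0.0
```

>>> move_arm(
  rows="0 0 0.05 0 0 0 0; 0 0 0.05 0 0 0 0; 0 0 0 0 0 0 0; 0 0 0 0 0 0 0",
)

```text
time_s: 11.1
eef_pos: [0.5286, -0.1302, 0.159]
eef_rot: [0.0, 0.742, 0.67, 0.0]
wrist_force: [-0.3, -0.1, 3.1]
opening: 0.002
```

```bash
python3 -c "
from h import *
force()"
```

```text
Fmean [-0.61 -0.14  2.74] sd [0.26 0.38 0.8 ]
t 11.3 case mm [ -9.13 -28.28 158.99] F [-0.61 -0.19  3.79] rot [ 0.01  0.01 -0.09] op 0.0
```

>>> move_arm(
  rows="0 0 0.04 0 0 0 0; 0 0 0.04 0 0 0 0; 0 0 0 0 0 0 0; 0 0.1 0 0 0 0 0; 0 0.1 0 0 0 0 0; 0 0.1 0 0 0 0 0; 0 0.1 0 0 0 0 0; 0 0 0 0 0 0 0; 0 0 0 0 0 0 0",
)

```text
time_s: 12.2
eef_pos: [0.5326, -0.1306, 0.1582]
eef_rot: [0.0, 0.742, 0.67, 0.0]
wrist_force: [-1.4, 0.4, 4.5]
opening: 0.005
```

```bash
python3 -c "
from h import *
force()"
```

```text
Fmean [-1.56  0.01  4.94] sd [0.43 0.45 0.31]
t 12.4 case mm [ -5.1  -28.25 158.22] F [-2.24 -0.63  4.47] rot [ 0.    0.   -0.09] op -0.0
```

>>> move_arm(
  rows="0 0.15 0 0 0 0 0; 0 0.15 0 0 0 0 0; 0 0.15 0 0 0 0 0; 0 0.15 0 0 0 0 0; 0 0.15 0 0 0 0 0; 0 0.15 0 0 0 0 0; 0 0.15 0 0 0 0 0; 0 0.15 0 0 0 0 0; 0 0.15 0 0 0 0 0; 0 0.15 0 0 0 0 0; 0 0 0 0 0 0 0; 0 0 0 0 0 0 0",
)

```text
time_s: 13.6
eef_pos: [0.5476, -0.1321, 0.1582]
eef_rot: [0.0, 0.742, 0.67, 0.0]
wrist_force: [-1.9, 1.2, 4.6]
opening: -0.003
```

```bash
python3 -c "
from h import *
force(2)"
```

```text
Fmean [-0.49 -0.03  5.15] sd [0.42 0.25 0.54]
t 13.7 case mm [  9.95 -28.25 158.2 ] F [-0.07 -0.28  5.69] rot [ 0.02 -0.   -0.09] op 0.0
```

>>> move_arm(
  rows="0 0 -0.3 0 0 0 0; 0 0 -0.4 0 0 0 0; 0 -1 0 0 0 0 0; 0 -1 0 0 0 0 0; 0 0 0 0 0 0 0; 0 0 0 0 0 0 0; 0 0 0.3 0 0 0 0; 0 0 0.2 0 0 0 0; 0 0 0.1 0 0 0 0; 0 0 0.1 0 0 0 0; 0 0 0 0 0 0 0; 0 0 0 0 0 0 0",
)

```text
time_s: 14.9
eef_pos: [0.5277, -0.1302, 0.1584]
eef_rot: [0.0, 0.742, 0.67, 0.0]
wrist_force: [-0.4, -0.6, 4.7]
opening: 0.002
```

```bash
python3 -c "
from h import *
force(2)"
```

```text
Fmean [-0.83 -0.13  3.65] sd [0.39 0.47 0.04]
t 15.0 case mm [ -9.98 -28.32 158.38] F [-1.22 -0.6   3.6 ] rot [ 0.03  0.01 -0.09] op -0.0
```

>>> move_arm(
  rows="0 0 0.03 0 0 0 0; 0 0.1 0 0 0 0 0; 0 0.15 0 0 0 0 0; 0 0.15 0 0 0 0 0; 0 0.15 0 0 0 0 0; 0 0.15 0 0 0 0 0; 0 0.15 0 0 0 0 0; 0 0.15 0 0 0 0 0; 0 0.15 0 0 0 0 0; 0 0.15 0 0 0 0 0; 0 0.15 0 0 0 0 0; 0 0.15 0 0 0 0 0; 0 0.15 0 0 0 0 0; 0 0.15 0 0 0 0 0; 0 0.1 0 0 0 0 0; 0 0 0 0 0 0 0; 0 0 -0.4 0 0 0 0; 0 0 -1.6 0 0 0 0; 0 -2 -3 0 0 0 0; 0 -2 -3 0 0 0 0",
)

```text
time_s: 17.0
eef_pos: [0.5066, -0.1276, 0.2374]
eef_rot: [-0.001, 0.742, 0.67, -0.0]
wrist_force: [0.3, -1.2, 0.6]
opening: -0.0
```

>>> move_arm(
  rows="2 -1 -2 0 0 0 0; 2 0 0 0 0 0 0; 2 0 0 0 0 0 0; 0 0 0 0 0 0 0; 0 0 0 0 0 0 0; 0 0 0 0 0 0 0",
)

```text
time_s: 17.6
eef_pos: [0.5037, -0.0679, 0.2575]
eef_rot: [-0.0, 0.743, 0.67, -0.0]
wrist_force: [0.2, -1.0, -0.0]
opening: 0.001
```

```bash
python3 - <<'E'
from h import *
c=cam("wrist","w4"); state()
for k in "LMR": print(k,dots(c,k,.087 if k=="R" else .094))
E
```

```text
t 17.65 case mm [-40.13  31.1  257.47] F [-0.89 -0.95  0.13] rot [-0.03  0.01 -0.13] op -0.0
L [(-1.013, -7.7, 903), (-1.013, 3.3, 981), (-0.725, 12.9, 2896), (-0.636, 3.4, 1276), (-0.635, -7.5, 1289), (0.037, -7.4, 1328), (0.227, -1.8, 1140), (0.339, 13.0, 4081), (0.423, 3.8, 916)]
M [(-0.612, -7.6, 1319), (-0.612, 3.3, 1321)]
R [(-0.791, 3.4, 1077), (-0.787, -7.7, 1081), (-0.124, -7.8, 1367), (0.072, -2.3, 1227), (0.268, 3.2, 1109)]
```

View pics/w4.png

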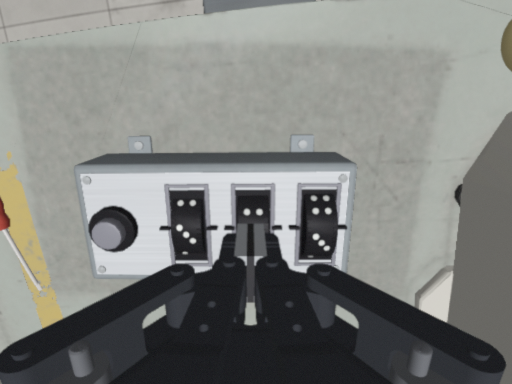

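>>> move_arm(
  rows="0.1 1.4 3 0 0 0 0; 0.1 1.4 3 0 0 0 0; 0 0 1.5 0 0 0 0; 0 0 0.8 0 0 0 0; 0 0 0.2 0 0 0 0; 0 0 0 0 0 0 0; 0 0 0 0 0 0 0; 0 0 0 0 0 0 0",
)

```text
time_s: 18.45
eef_pos: [0.5324, -0.0684, 0.1739]
eef_rot: [0.001, 0.742, 0.67, 0.0]
wrist_force: [-0.6, 0.7, -0.5]
opening: -0.001
```

```bash
python3 -c "
from h import *
state()"
```

```text
t 18.45 case mm [-11.56  33.56 173.92] F [-0.65  0.66 -0.51] rot [ 0.11  0.03 -0.09] op -0.0
```

>>> move_arm(
  rows="0 0 0.1 0 0 0 0; 0 0 0.1 0 0 0 0; 0 0 0 0 0 0 0; 0 0 0 0 0 0 0",
)

```text
time_s: 18.85
eef_pos: [0.5318, -0.0682, 0.1708]
eef_rot: [-0.0, 0.742, 0.67, -0.0]
wrist_force: [-0.5, 0.4, -0.5]
opening: 0.0
```

>>> move_arm(
  rows="0 0 0.1 0 0 0 0; 0 0 0 0 0 0 0; 0 0 0 0 0 0 0; 0 0 0 0 0 0 0",
)

```text
time_s: 19.25
eef_pos: [0.5319, -0.0682, 0.1698]
eef_rot: [-0.0, 0.742, 0.67, -0.0]
wrist_force: [-0.2, -0.3, 0.3]
opening: 0.002
```

>>> move_arm(
  rows="0 0 0.1 0 0 0 0; 0 0 0.05 0 0 0 0; 0 0 0 0 0 0 0; 0 0 0 0 0 0 0",
)

```text
time_s: 19.65
eef_pos: [0.5318, -0.0682, 0.1683]
eef_rot: [-0.0, 0.742, 0.67, -0.0]
wrist_force: [1.0, -0.4, -0.5]
opening: 0.002
```

>>> move_arm(
  rows="0 0 0.1 0 0 0 0; 0 0 0 0 0 0 0; 0 0 0 0 0 0 0",
)

```text
time_s: 19.95
eef_pos: [0.5319, -0.0682, 0.1673]
eef_rot: [-0.0, 0.742, 0.67, -0.0]
wrist_force: [1.3, -0.2, -0.4]
opening: -0.0
```

>>> move_arm(
  rows="0 0 0.1 0 0 0 0; 0 0 0.05 0 0 0 0; 0 0 0 0 0 0 0; 0 0 0 0 0 0 0",
)

```text
time_s: 20.35
eef_pos: [0.5319, -0.0682, 0.1658]
eef_rot: [-0.0, 0.742, 0.67, -0.0]
wrist_force: [0.1, -0.9, -0.6]
opening: -0.004
```

>>> move_arm(
  rows="0 0 0.1 0 0 0 0; 0 0 0.05 0 0 0 0; 0 0 0 0 0 0 0; 0 0 0 0 0 0 0",
)

```text
time_s: 20.75
eef_pos: [0.5319, -0.0682, 0.1643]
eef_rot: [-0.0, 0.742, 0.67, -0.0]
wrist_force: [-0.8, 0.5, 0.5]
opening: 0.003
```

>>> move_arm(
  rows="0 0 0.1 0 0 0 0; 0 0 0.05 0 0 0 0; 0 0 0 0 0 0 0; 0 0 0 0 0 0 0",
)

```text
time_s: 21.15
eef_pos: [0.532, -0.0682, 0.163]
eef_rot: [0.0, 0.742, 0.67, 0.0]
wrist_force: [-1.0, 0.4, 3.0]
opening: -0.002
```

>>> move_arm(
  rows="0 0 0.08 0 0 0 0; 0 0 0 0 0 0 0; 0 0.1 0 0 0 0 0; 0 0.15 0 0 0 0 0; 0 0.15 0 0 0 0 0; 0 0 0 0 0 0 0; 0 0 0 0 0 0 0",
)

```text
time_s: 21.85
eef_pos: [0.5361, -0.0687, 0.1623]
eef_rot: [0.0, 0.742, 0.67, 0.0]
wrist_force: [-1.6, -0.2, 4.9]
opening: 0.004
```

```bash
python3 -c "
from h import *
force(3)"
```

```text
Fmean [-1.44  0.73  5.72] sd [0.35 0.41 0.14]
t 22.0 case mm [ -7.81  33.75 162.29] F [-1.9   1.24  5.55] rot [ 0.04  0.   -0.09] op -0.0
```

>>> move_arm(
  rows="0 0.2 0 0 0 0 0; 0 0.2 0 0 0 0 0; 0 0.2 0 0 0 0 0; 0 0.2 0 0 0 0 0; 0 0.2 0 0 0 0 0; 0 0.2 0 0 0 0 0; 0 0.2 0 0 0 0 0; 0 0.2 0 0 0 0 0; 0 0.2 0 0 0 0 0; 0 0.2 0 0 0 0 0; 0 0 0 0 0 0 0; 0 0 0 0 0 0 0; 0 0 -0.3 0 0 0 0; 0 0 -0.4 0 0 0 0; 0 -1.2 0 0 0 0 0; 0 -1.2 0 0 0 0 0; 0 0 0 0 0 0 0; 0 0 0.4 0 0 0 0; 0 0 0 0 0 0 0",
)

```text
time_s: 23.9
eef_pos: [0.532, -0.0683, 0.1645]
eef_rot: [-0.0, 0.742, 0.67, -0.0]
wrist_force: [-0.5, -0.1, -0.1]
opening: 0.003
```

```bash
python3 -c "
from h import *
state()"
```

```text
t 23.9 case mm [-11.97  33.69 164.52] F [-0.52 -0.08 -0.12] rot [-0.02 -0.01 -0.1 ] op 0.0
```

>>> move_arm(
  rows="0 0 0.15 0 0 0 0; 0 0 0.1 0 0 0 0; 0 0 0 0 0 0 0; 0 0.1 0 0 0 0 0; 0 0.1 0 0 0 0 0; 0 0.1 0 0 0 0 0; 0 0 0 0 0 0 0",
)

```text
time_s: 24.6
eef_pos: [0.5351, -0.0686, 0.1627]
eef_rot: [0.0, 0.742, 0.67, 0.0]
wrist_force: [-3.0, -0.1, 4.0]
opening: 0.001
```

```bash
python3 -c "
from h import *
force(2)"
```

```text
Fmean [-1.03 -0.75  4.53] sd [0.16 0.12 0.15]
t 24.7 case mm [ -8.9   33.73 162.64] F [-0.87 -0.87  4.68] rot [ 0.03  0.01 -0.09] op 0.0
```

>>> move_arm(
  rows="0 0.1 0.03 0 0 0 0; 0 0.2 0 0 0 0 0; 0 0.2 0 0 0 0 0; 0 0.2 0 0 0 0 0; 0 0.2 0 0 0 0 0; 0 0.2 0 0 0 0 0; 0 0.2 0 0 0 0 0; 0 0.2 0 0 0 0 0; 0 0.2 0 0 0 0 0; 0 0.2 0 0 0 0 0; 0 0.2 0 0 0 0 0; 0 0.1 0 0 0 0 0; 0 0 0 0 0 0 0; 0 0 0 0 0 0 0; 0 0 -0.4 0 0 0 0; 0 0 -1.6 0 0 0 0; 1 -1 -3 0 0 0 0; 3 -1 -3 0 0 0 0; 2 0 0 0 0 0 0; 0 0 0 0 0 0 0",
)

```text
time_s: 26.7
eef_pos: [0.5429, -0.0071, 0.243]
eef_rot: [0.0, 0.742, 0.671, 0.001]
wrist_force: [0.3, -0.6, -0.6]
opening: -0.003
```

>>> move_arm(
  rows="0 0 0 0 0 0 0; 0 0 0 0 0 0 0",
)

```text
time_s: 26.9
eef_pos: [0.5425, -0.0096, 0.2413]
eef_rot: [-0.001, 0.743, 0.67, -0.001]
wrist_force: [-0.4, -0.5, -0.1]
opening: -0.004
```

```bash
python3 - <<'E'
from h import *
c=cam("wrist","w5"); state()
for k in "LMR": print(k,dots(c,k,{"R":.087,"M":.0912,"L":.094}[k]))
E
```

```text
t 26.95 case mm [ -7.34  93.01 241.29] F [-0.6   0.3  -0.04] rot [-0.1   0.   -0.14] op -0.0
L [(-1.014, 3.3, 1088), (-1.012, -7.7, 1061), (-0.635, -7.7, 1532), (-0.635, 3.4, 1538), (-0.391, 13.2, 326), (0.033, -7.6, 1709), (0.226, -2.0, 1469), (0.319, 13.4, 1016), (0.422, 3.6, 1263)]
M [(-0.91, 3.3, 2286), (-0.907, -7.7, 2270), (-0.167, 3.2, 1782), (-0.165, -7.9, 1689), (0.027, -2.3, 1599), (0.223, 3.2, 1436), (0.227, -7.8, 1384), (0.932, 2.9, 602), (0.942, -8.4, 612)]
R [(-0.79, 3.3, 1150), (-0.787, -7.7, 1146), (-0.124, -8.0, 1558), (0.068, -2.6, 1516), (0.267, 2.7, 1326), (1.034, -10.2, 472)]
```

View pics/w5.png

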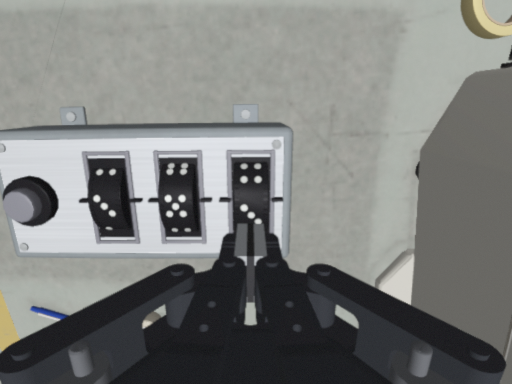

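>>> move_arm(
  rows="0 0.9 3 0 0 0 0; 0 0.9 2.5 0 0 0 0; 0 0 0.9 0 0 0 0; 0 0 0.35 0 0 0 0; 0 0 0 0 0 0 0; 0 0 0 0 0 0 0",
)

```text
time_s: 27.55
eef_pos: [0.5613, -0.0111, 0.1758]
eef_rot: [0.001, 0.742, 0.67, 0.0]
wrist_force: [-0.2, -0.3, 0.9]
opening: 0.0
```

```bash
python3 -c "
from h import *
state()"
```

```text
t 27.55 case mm [ 11.4   93.51 175.79] F [-0.2  -0.34  0.92] rot [ 0.09  0.01 -0.1 ] op 0.0
```

>>> move_arm(
  rows="0 0 0.1 0 0 0 0; 0 0 0 0 0 0 0; 0 0 0 0 0 0 0; 0 0 0 0 0 0 0",
)

```text
time_s: 27.95
eef_pos: [0.561, -0.0108, 0.174]
eef_rot: [0.0, 0.742, 0.67, 0.0]
wrist_force: [0.3, -0.7, -0.4]
opening: -0.001
```

>>> move_arm(
  rows="0 0 0.1 0 0 0 0; 0 0 0.05 0 0 0 0; 0 0 0 0 0 0 0; 0 0 0 0 0 0 0",
)

```text
time_s: 28.35
eef_pos: [0.5609, -0.0109, 0.1721]
eef_rot: [-0.0, 0.742, 0.67, -0.0]
wrist_force: [0.1, -0.3, 0.5]
opening: 0.001
```

>>> move_arm(
  rows="0 0 0.1 0 0 0 0; 0 0 0.05 0 0 0 0; 0 0 0 0 0 0 0; 0 0 0 0 0 0 0",
)

```text
time_s: 28.75
eef_pos: [0.5609, -0.0108, 0.1706]
eef_rot: [-0.0, 0.742, 0.67, -0.0]
wrist_force: [-0.5, 0.0, -0.2]
opening: 0.001
```

>>> move_arm(
  rows="0 0 0.1 0 0 0 0; 0 0 0.05 0 0 0 0; 0 0 0 0 0 0 0; 0 0 0 0 0 0 0",
)

```text
time_s: 29.15
eef_pos: [0.5609, -0.0109, 0.1692]
eef_rot: [-0.0, 0.742, 0.67, -0.0]
wrist_force: [-0.2, -0.1, 0.6]
opening: -0.001
```

>>> move_arm(
  rows="0 0 0.1 0 0 0 0; 0 0 0.05 0 0 0 0; 0 0 0 0 0 0 0; 0 0 0 0 0 0 0",
)

```text
time_s: 29.55
eef_pos: [0.5609, -0.0109, 0.1677]
eef_rot: [-0.0, 0.742, 0.67, -0.0]
wrist_force: [-0.6, -0.3, -0.9]
opening: 0.001
```

>>> move_arm(
  rows="0 0 0.1 0 0 0 0; 0 0 0.05 0 0 0 0; 0 0 0 0 0 0 0; 0 0 0 0 0 0 0",
)

```text
time_s: 29.95
eef_pos: [0.561, -0.0109, 0.1664]
eef_rot: [0.0, 0.742, 0.67, 0.0]
wrist_force: [0.2, -0.5, 1.2]
opening: 0.003
```

>>> move_arm(
  rows="0 0 0.05 0 0 0 0; 0 0 0.05 0 0 0 0; 0 0 0 0 0 0 0; 0 0 0 0 0 0 0",
)

```text
time_s: 30.35
eef_pos: [0.561, -0.0109, 0.1654]
eef_rot: [0.0, 0.742, 0.67, 0.0]
wrist_force: [0.5, 0.2, 3.9]
opening: 0.003
```

```bash
python3 -c "
from h import *
force(2)"
```

```text
Fmean [0.11 0.32 3.66] sd [0.31 0.52 0.59]
t 30.45 case mm [ 11.14  93.71 165.38] F [-0.2   0.84  4.26] rot [ 0.02  0.   -0.09] op -0.01
```

>>> move_arm(
  rows="0 0 0.06 0 0 0 0; 0 0 0 0 0 0 0; 0 -0.1 0 0 0 0 0; 0 -0.15 0 0 0 0 0; 0 -0.15 0 0 0 0 0; 0 0 0 0 0 0 0",
)

```text
time_s: 31.05
eef_pos: [0.557, -0.0105, 0.1648]
eef_rot: [0.0, 0.742, 0.67, 0.0]
wrist_force: [1.2, 0.6, 5.8]
opening: 0.001
```

```bash
python3 -c "
from h import *
force(2)"
```

```text
Fmean [1.81 0.16 5.05] sd [0.3  0.27 0.47]
t 31.15 case mm [  7.08  93.7  164.85] F [1.51 0.43 5.52] rot [ 0.03  0.01 -0.09] op -0.0
```

Stroke on to x = −11, lift, back to +11.

>>> move_arm(
  rows="0 -0.2 0 0 0 0 0; 0 -0.2 0 0 0 0 0; 0 -0.2 0 0 0 0 0; 0 -0.2 0 0 0 0 0; 0 -0.2 0 0 0 0 0; 0 -0.2 0 0 0 0 0; 0 -0.2 0 0 0 0 0; 0 -0.2 0 0 0 0 0; 0 -0.2 0 0 0 0 0; 0 0 0 0 0 0 0; 0 0 0 0 0 0 0; 0 0 -0.3 0 0 0 0; 0 0 -0.4 0 0 0 0; 0 1.1 0 0 0 0 0; 0 1.1 0 0 0 0 0; 0 0 0 0 0 0 0; 0 0 0.4 0 0 0 0; 0 0 0 0 0 0 0",
)

```text
time_s: 32.95
eef_pos: [0.5604, -0.0108, 0.1667]
eef_rot: [-0.001, 0.742, 0.67, -0.0]
wrist_force: [0.4, -0.9, 0.6]
opening: 0.006
```

```bash
python3 -c "
from h import *
state()"
```

```text
t 32.95 case mm [ 10.54  93.78 166.66] F [ 0.42 -0.88  0.59] rot [-0.08 -0.01 -0.09] op 0.01
```

>>> move_arm(
  rows="0 0 0.15 0 0 0 0; 0 0 0.15 0 0 0 0; 0 0 0 0 0 0 0; 0 -0.1 0 0 0 0 0; 0 -0.1 0 0 0 0 0; 0 0 0 0 0 0 0",
)

```text
time_s: 33.55
eef_pos: [0.5595, -0.0107, 0.1652]
eef_rot: [0.001, 0.742, 0.67, 0.001]
wrist_force: [2.3, 0.6, 5.1]
opening: 0.001
```

```bash
python3 -c "
from h import *
force(2)"
```

```text
Fmean [2.42 0.13 4.33] sd [0.04 0.64 0.15]
t 33.65 case mm [  9.49  93.73 165.05] F [2.46 0.77 4.48] rot [ 0.08  0.   -0.09] op 0.0
```

>>> move_arm(
  rows="0 -0.1 0.02 0 0 0 0; 0 -0.2 0 0 0 0 0; 0 -0.2 0 0 0 0 0; 0 -0.2 0 0 0 0 0; 0 -0.2 0 0 0 0 0; 0 -0.2 0 0 0 0 0; 0 -0.2 0 0 0 0 0; 0 -0.2 0 0 0 0 0; 0 -0.2 0 0 0 0 0; 0 -0.2 0 0 0 0 0; 0 -0.05 0 0 0 0 0; 0 0 0 0 0 0 0; 0 0 0 0 0 0 0; 0 0 -0.4 0 0 0 0; 0 0 -1.6 0 0 0 0; -2 -1 -3 0 0 0 0; -3 -1 -3 0 0 0 0; -3 0 0 0 0 0 0; -0.8 0 0 0 0 0 0; 0 0 0 0 0 0 0",
)

```text
time_s: 35.65
eef_pos: [0.5097, -0.0948, 0.2435]
eef_rot: [-0.001, 0.743, 0.669, -0.0]
wrist_force: [0.1, -0.4, -0.5]
opening: 0.003
```

>>> move_arm(
  rows="0 0 0 0 0 0 0; 0 0 0 0 0 0 0",
)

```text
time_s: 35.85
eef_pos: [0.5102, -0.093, 0.2434]
eef_rot: [-0.001, 0.742, 0.67, -0.0]
wrist_force: [-0.1, 0.3, -0.8]
opening: -0.001
```

```bash
python3 - <<'E'
from h import *
c=cam("wrist","w6"); state()
for k in "LMR": print(k,dots(c,k,{"R":.087,"M":.0912,"L":.0938}[k]))
E
```

```text
t 35.9 case mm [-31.03   6.89 243.57] F [-0.27  0.73  0.12] rot [-0.1  -0.04 -0.02] op -0.0
L [(-1.076, -2.1, 947), (-0.879, 3.5, 1224), (-0.731, 12.9, 4435), (-0.214, -7.3, 1594), (0.169, 3.9, 1303), (0.376, 13.4, 5979)]
M [(-0.91, -7.7, 2317), (-0.91, 3.3, 2274), (-0.603, 13.1, 2292), (-0.166, 3.5, 1740), (-0.163, -7.5, 1770), (0.028, -1.9, 1534), (0.225, 3.6, 1325), (0.367, 13.4, 3433), (0.966, 4.2, 474)]
R [(-0.79, 3.3, 1243), (-0.787, -7.7, 1241), (-0.125, -7.7, 1650), (0.071, -2.2, 1464), (0.266, 3.3, 1249)]
```

View pics/w6.png

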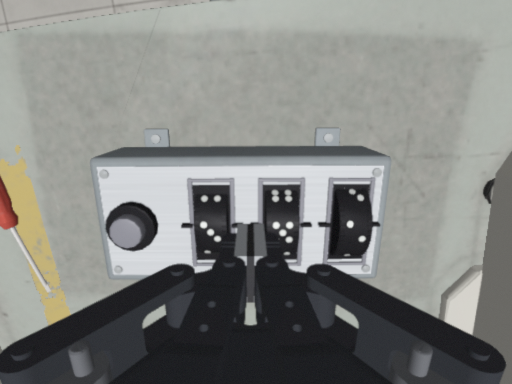

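>>> move_arm(
  rows="-1.7 1.7 1 0 0 0 0; -1.7 1.7 2 0 0 0 0; 0 0 2.5 0 0 0 0; 0 0 1.6 0 0 0 0; 0 0 0.8 0 0 0 0; 0 0 0.1 0 0 0 0; 0 0 0 0 0 0 0; 0 0 0 0 0 0 0; 0 0 0 0 0 0 0",
)

```text
time_s: 36.8
eef_pos: [0.5415, -0.1316, 0.1655]
eef_rot: [0.001, 0.742, 0.67, 0.0]
wrist_force: [0.1, 0.4, -0.1]
opening: 0.001
```

```bash
python3 -c "
from h import *
state()"
```

```text
t 36.8 case mm [  3.89 -28.35 165.51] F [ 0.15  0.41 -0.13] rot [ 0.11  0.04 -0.08] op 0.0
```

>>> move_arm(
  rows="0 0 0.2 0 0 0 0; 0 0 0.2 0 0 0 0; 0 0 0 0 0 0 0; 0 0 0 0 0 0 0; 0 0 0 0 0 0 0",
)

```text
time_s: 37.3
eef_pos: [0.5409, -0.1315, 0.1604]
eef_rot: [-0.0, 0.742, 0.67, -0.0]
wrist_force: [0.9, -0.3, -0.0]
opening: -0.002
```

>>> move_arm(
  rows="0 0 0.1 0 0 0 0; 0 0 0.12 0 0 0 0; 0 0 0 0 0 0 0; 0 0 0 0 0 0 0",
)

```text
time_s: 37.7
eef_pos: [0.541, -0.1315, 0.1585]
eef_rot: [0.0, 0.742, 0.67, -0.0]
wrist_force: [-1.8, -0.1, 4.9]
opening: -0.001
```

```bash
python3 -c "
from h import *
force(2)"
```

```text
Fmean [-1.99  0.67  4.9 ] sd [0.14 0.03 0.39]
t 37.8 case mm [  3.39 -28.31 158.43] F [-2.14  0.65  5.29] rot [ 0.01  0.01 -0.09] op 0.0
```

>>> move_arm(
  rows="0 -0.1 0 0 0 0 0; 0 -0.1 0 0 0 0 0; 0 -0.06 0 0 0 0 0; 0 0 0 0 0 0 0; 0 0 0 0 0 0 0; 0 0 0 0 0 0 0; 0 0 -0.4 0 0 0 0; 0 0 -1.6 0 0 0 0; -2 0 -3 0 0 0 0; -3 -1 -3 0 0 0 0; -1.7 0 0 0 0 0 0; 0 0 0 0 0 0 0; 0 0 0 0 0 0 0; 0 0 0 0 0 0 0; 0 0 0 0 0 0 0",
)

```text
time_s: 39.3
eef_pos: [0.5212, -0.1957, 0.2369]
eef_rot: [-0.001, 0.742, 0.67, -0.0]
wrist_force: [0.4, -1.2, 0.6]
opening: -0.002
```

```bash
python3 - <<'E'
from h import *
c=cam("wrist","w7"); state()
for k in "LMR": print(k,dots(c,k,{"R":.087,"M":.0912,"L":.0938}[k]))
E
```

```text
t 39.35 case mm [ -9.72 -94.22 237.2 ] F [-0.52 -0.1   0.34] rot [-0.1  -0.06 -0.03] op -0.0
L [(-1.078, -1.8, 825), (-0.887, 3.7, 1091), (-0.22, -7.1, 1536), (-0.023, 8.7, 15259), (0.165, 4.2, 1327), (1.057, 0.3, 301)]
M [(-0.911, 3.3, 2149), (-0.907, -7.7, 2188), (-0.718, 13.0, 4552), (-0.169, 4.0, 1621), (-0.168, -7.2, 1649), (0.025, -1.5, 1525), (0.22, 4.2, 1296), (0.222, -6.9, 1358), (0.928, 5.3, 492), (0.932, -5.7, 495)]
R [(-0.87, -7.7, 1154), (-0.87, 3.3, 1124), (-0.552, 13.1, 3101), (-0.208, -7.4, 1771), (-0.014, -1.8, 1609), (0.18, 3.8, 1395), (0.903, -6.6, 596)]
```

View pics/w7.png

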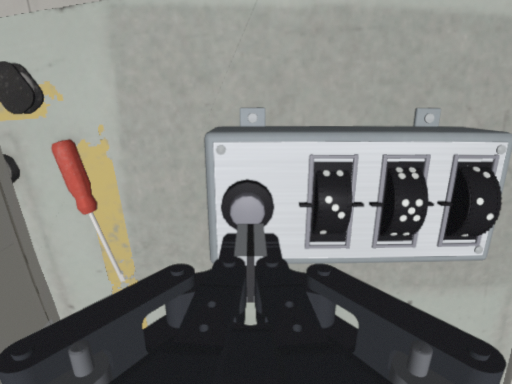

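>>> move_arm(
  rows="-0.1 0.5 2 0 0 0 0; -0.1 0.45 2.5 0 0 0 0; 0 0 1.5 0 0 0 0; 0 0 0.8 0 0 0 0; 0 0 0.1 0 0 0 0; 0 0 0 0 0 0 0; 0 0 0 0 0 0 0; 0 0 0 0 0 0 0; 0 0 0 0 0 0 0",
)

```text
time_s: 40.25
eef_pos: [0.5311, -0.2, 0.17]
eef_rot: [0.001, 0.742, 0.67, 0.0]
wrist_force: [0.5, -0.2, 0.3]
opening: -0.001
```

```bash
python3 -c "
from h import *
force(1)"
```

```text
Fmean [-1.5   0.48  0.24] sd [0. 0. 0.]
t 40.3 case mm [  0.31 -97.39 169.76] F [-1.5   0.48  0.24] rot [ 0.05  0.03 -0.09] op -0.0
```

Press down to about 158 first.

>>> move_arm(
  rows="0 0 0.3 0 0 0 0; 0 0 0.3 0 0 0 0; 0 0 0.3 0 0 0 0; 0 0 0.1 0 0 0 0; 0 0 0.1 0 0 0 0; 0 0 0 0 0 0 0; 0 0 0 0 0 0 0; 0 0 0 0 0 0 0",
)

```text
time_s: 41.1
eef_pos: [0.5313, -0.2, 0.1604]
eef_rot: [0.001, 0.742, 0.67, 0.0]
wrist_force: [-5.9, 1.7, 19.0]
opening: -0.001
```

```bash
python3 -c "
from h import *
force(2)"
```

```text
Fmean [-5.95  2.58 18.56] sd [0.78 0.6  0.2 ]
t 41.2 case mm [  0.56 -97.49 160.4 ] F [-5.17  1.98 18.36] rot [ 0.05  0.05 -0.07] op 0.0
```

```bash
python3 - <<'E'
from h import *
c=cam("wrist"); cv2.imwrite("pics/w8.png",cv2.resize(c["color"],(768,576)))
c=cam("scene"); cv2.imwrite("pics/s8.png",cv2.resize(c["color"][170:340,200:370],None,fx=3.5,fy=3.5,interpolation=cv2.INTER_CUBIC)); state()
E
```

```text
t 41.3 case mm [  0.6  -97.51 160.43] F [-5.86  2.03 19.33] rot [ 0.05  0.05 -0.07] op -0.0
```

View pics/w8.png

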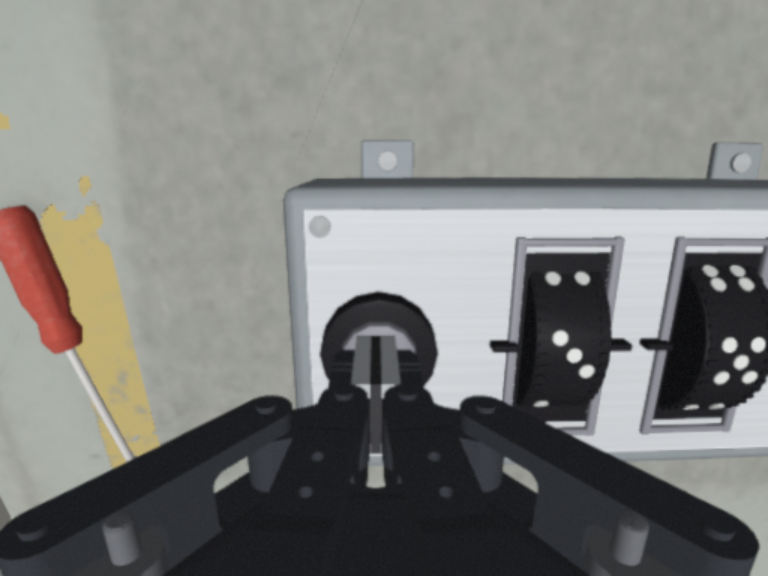

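View pics/s8.png

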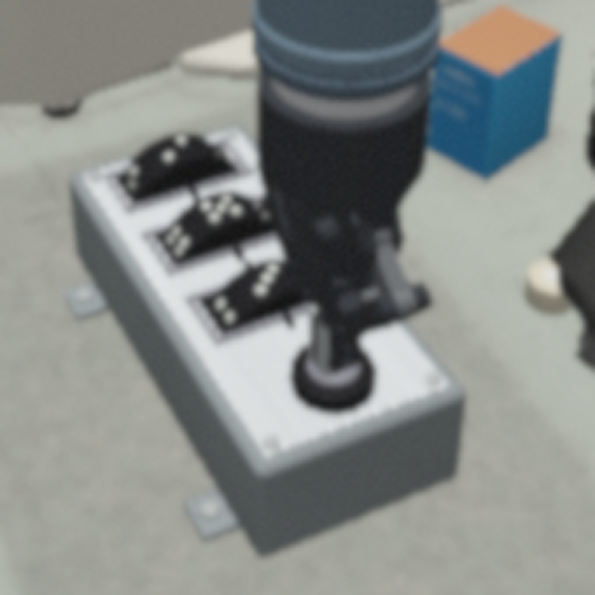

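>>> move_arm(
  rows="0 0 -0.15 0 0 0 0; 0 0 -0.1 0 0 0 0; 0 0 0 0 0 0 0; 0 0 0 0 0 0 0",
)

```text
time_s: 41.7
eef_pos: [0.5311, -0.2, 0.1609]
eef_rot: [0.001, 0.742, 0.67, 0.0]
wrist_force: [-0.0, -0.9, 4.5]
opening: 0.005
```

```bash
python3 -c "
from h import *
force(3)"
```

```text
Fmean [ 1.09 -0.94  4.31] sd [0.83 0.23 0.12]
t 41.85 case mm [  0.43 -97.45 160.83] F [ 1.48 -1.01  4.15] rot [ 0.05  0.02 -0.09] op 0.0
```

>>> move_arm(
  rows="0 0 -0.1 0 0 0 0; 0 0 -0.1 0 0 0 0; 0 0 0 0 0 0 0; 0 0 0 0 0 0 0",
)

```text
time_s: 42.25
eef_pos: [0.5309, -0.1999, 0.1627]
eef_rot: [0.0, 0.742, 0.67, 0.0]
wrist_force: [2.4, -0.6, 3.0]
opening: -0.001
```

```bash
python3 -c "
from h import *
force(3)"
```

```text
Fmean [ 2.35 -1.21  3.67] sd [0.42 0.09 0.21]
t 42.4 case mm [ 1.5000e-01 -9.7320e+01  1.6271e+02] F [ 1.84 -1.28  3.49] rot [ 0.01  0.01 -0.09] op 0.0
```

>>> move_arm(
  rows="0 0 -0.1 0 0 0 0; 0 0 -0.1 0 0 0 0; 0 0 0 0 0 0 0; 0 0 0 0 0 0 0",
)

```text
time_s: 42.8
eef_pos: [0.5305, -0.1996, 0.1645]
eef_rot: [-0.0, 0.742, 0.67, -0.0]
wrist_force: [1.0, -1.0, 2.7]
opening: 0.003
```

```bash
python3 -c "
from h import *
force(3)"
```

```text
Fmean [ 0.53 -0.92  2.56] sd [0.05 0.54 0.3 ]
t 42.95 case mm [-1.600e-01 -9.716e+01  1.645e+02] F [ 0.47 -1.6   2.15] rot [-0.04 -0.02 -0.09] op -0.0
```

>>> move_arm(
  rows="0 0 -0.3 0 0 0 0; 0 0 -1 0 0 0 0; 0 0 -2 0 0 0 0; 0 -1 -3 0 0 0 0; 0 -2 -4 0 0 0 0; 0 -2 -3 0 0 0 0; 0 0 0 0 0 0 0; 0 0 0 0 0 0 0; 0 0 0 0 0 0 0; 0 0 0 0 0 0 0",
)

```text
time_s: 43.95
eef_pos: [0.4808, -0.1943, 0.2962]
eef_rot: [-0.001, 0.742, 0.67, -0.0]
wrist_force: [-0.1, -0.4, 0.2]
opening: 0.002
```

```bash
python3 - <<'E'
from h import *
c=cam("wrist"); cv2.imwrite("pics/w9.png",cv2.resize(c["color"],(768,576))); state()
for dz in (0,-.003):
  for k in "LMR": print(k,dots(c,k,{"R":.087,"M":.0912,"L":.0938}[k]+dz))
c=cam("top"); cv2.imwrite("pics/t9.png",c["color"])
for q in ("puck","tape","carton_blue"): print(q,[np.round(x["bbox"]) for x in ctrl.look_for("top",q)[:1]])
state()
E
```

```text
t 44.0 case mm [-50.16 -96.85 296.25] F [ 0.26  0.69 -0.52] rot [-0.14 -0.08 -0.08] op -0.0
L [(-1.077, -2.0, 549), (-0.885, 3.6, 739), (-0.218, -7.1, 960), (0.167, 4.0, 863)]
M [(-0.912, -7.7, 1498), (-0.912, 3.2, 1420), (-0.696, 13.1, 2942), (-0.168, 3.7, 1003), (-0.165, -7.2, 1070), (0.027, -1.7, 945), (0.22, 3.9, 775), (0.222, -7.0, 862), (0.943, 5.1, 302), (0.95, -6.0, 301)]
R [(-0.873, 3.3, 740), (-0.866, -7.8, 746), (-0.547, 13.1, 1541), (-0.209, -7.5, 1156), (-0.012, -1.9, 1028), (0.185, 3.7, 896), (0.923, -6.4, 337)]
L [(-1.041, -0.7, 549), (-0.853, 5.1, 739), (-0.184, -5.2, 960), (0.213, 6.4, 863)]
M [(-0.88, 4.2, 1420), (-0.879, -6.7, 1498), (-0.133, 5.1, 1003), (-0.131, -6.0, 1070), (0.066, -0.2, 945), (0.268, 5.6, 775), (0.269, -5.4, 862)]
R [(-0.841, 3.9, 740), (-0.835, -7.3, 746), (-0.407, 13.0, 503), (-0.175, -6.8, 1156), (0.026, -1.2, 1028), (0.23, 4.6, 896)]
puck []
tape [array([148., 260., 179., 291.])]
carton_blue [array([256.,  91., 283., 134.])]
t 44.2 case mm [-49.92 -97.06 297.01] F [-0.2   0.47 -0.02] rot [-0.07 -0.04 -0.08] op -0.0
```

View pics/w9.png

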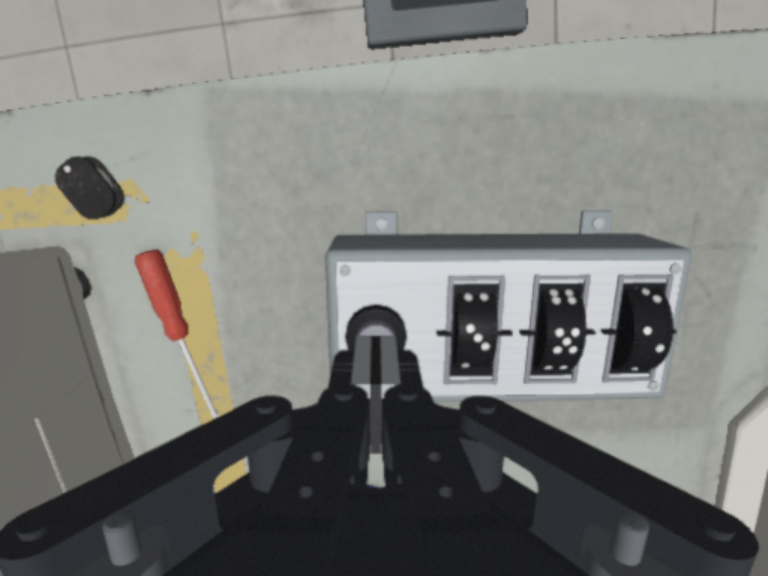

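```bash
python3 -c "
from h import *
ctrl.hand_in(); state()"
```

```text
the job is handed in; nothing more can be done
the job is handed in; nothing more can be done
```

I set the three wheels to two, five and three dots by rolling each with the shut fingertips at about 4–6 N. Then I pressed the button fully down, let it come up, moved the arm clear and handed in at about 44 s. No verdict was reported.

| Wheel | Target (rad) | Last wrist-camera reading (rad) |
|---|---|---|
| Left (2 dots) | 1.047 | about 1.02 |
| Middle (5 dots) | 4.189 | about 4.22 |
| Right (3 dots) | 2.094 | about 2.08 |

- **Wheels:** All three are within 0.05 rad of target, against the 0.15 allowed. The highest mean press I read on any wheel was about 5.7 N.
- **Button:** I pressed it to its stop, at about 19 N. On release the force fell from about 4.3 to 2.6 N over roughly 4 mm of rise, which fits its spring. I did not check in a picture that it came fully back up, but the fingertips ended well above it.
- **Heights disagreed:** By feel, the button and wheel heights differ by about 3 mm if the fingertips stand 73 mm ahead of the TCP. A 3 mm error in wheel height would shift the camera readings by about 0.04 rad, still within tolerance.
- **Bystanders:** The tape and carton showed within about 3 pixels of where they started in the top camera. The detector missed the puck in the last top view, so I could not confirm it; the arm stayed away from it throughout.

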